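# Free the stuck outer beaker

## Task

Two beakers stand mouth down, one stuck over the other. Without lifting the inner one off the bench, slide the pair fully home into the strip-off fork so that the white inner beaker's wide flange is under the fork's lip, then pull the steel outer beaker straight up off it, leaving the inner one standing in the fork. Set the steel beaker down gently, mouth down, on the middle of the blue drying mat, and do not disturb the amber bottle or the timer.

Things in the scene. Friction and masses are not known exactly. Their poses are not given: they have to be found in the camera images.
- inner_beaker: White inner beaker, mouth down on the bench, about 80 g. Flange 76 mm across, 4 mm thick, slippery (friction on the bench about 0.2); above it a straight body 46 mm across with a closed flat top 62 mm above the bench. Origin: centre of its underside, z up along its axis. At the start only its lowest 20 mm show below the outer beaker.
- outer_beaker: Steel outer beaker, mouth down, about 120 g. Straight body 58 mm across (grip here, 30 to 60 mm above the bench), rim bead 64 mm across and 4 mm high at its lower end, 45 mm high, closed flat top 3 mm thick. Origin: centre of its rim (lower end), z up along its axis to the closed top. At the start its rim is 20 mm, its top 65 mm above the bench.
- fork_home (a point): Bench point in the fixed fork where the inner beaker's axis comes when fully home (flange 1 mm from the black stop). x axis points into the fork (the pair slides in along +x), z up. Fork: U-shaped aluminium plate 5 mm thick, underside (the lip) 7 mm above the bench, so the flange has 3 mm of play; 120 mm wide, from 41 mm before this point to 60 mm behind.
- drying_mat: Fixed blue ribbed drying mat, 150 x 150 mm; its ribs' tops are 9 mm above the bench. Origin: centre of its underside.
- amber_bottle: Small loose amber bottle with a white cap, 41 mm across, 85 mm high; a bystander. Origin: centre of its underside.
- timer: Loose white bench timer, 26 x 64 mm, 60 mm high; a bystander. Origin: centre of its underside.
- nubs (a point): Point on the outer beaker's axis, 16 mm above its rim, level with four small sprung rubber nubs inside its wall that grip the inner beaker. Pulling it off drags with 3 to 7 N, more than the inner one's weight; the nubs come free after about 29 mm, the beaker is wholly clear after 42 mm. Sideways the two can shift about 2 mm.
- fork_mouth (a point): Point at bench height in the middle of the fork's open front, between the rounded prong ends, 41 mm before fork_home. The slot is 56 mm wide; the black rails under the plate stand 88 mm apart.
Things that resemble listed ones, but are neither listed nor needed, are in the scene too. What is shaped like the outer_beaker but yellow is not meant.

How it is judged:
On the way, in this order (a step that is already met when the one before it is completed fails the run):
1. the pair, still nested, is home in the fork: the inner beaker's axis within 12 mm of the home point (horizontal distance between inner_beaker and fork_home below 0.012 m and z of outer_beaker in the frame of inner_beaker below 0.03 m), for 0.1 s.
2. the outer beaker is pulled clear above the inner one, which stays in the fork (height (world z) of outer_beaker above 0.066 m and height (world z) of inner_beaker below 0.012 m and horizontal distance between inner_beaker and fork_home below 0.02 m), for 0.1 s.
At the end, for the whole second after the job is handed in: The steel beaker stands still and mouth down (tilt under 0.1 rad) on the drying mat, its axis within 40 mm of the mat's centre; the white inner beaker stands upright on the bench in the fork, its axis within 20 mm of the home point; both are released and at rest (horizontal distance between outer_beaker and drying_mat below 0.04 m and z of outer_beaker in the frame of drying_mat between 0.006 and 0.013 m and angle between each of outer_beaker, inner_beaker's own z axis and vertical below 0.1 rad and linear speed of each of outer_beaker, inner_beaker below 0.02 m/s and horizontal distance between inner_beaker and fork_home below 0.02 m and height (world z) of inner_beaker below 0.005 m); the robot touches nothing.
It fails at once if the inner beaker is lifted more than 15 mm off the bench (height (world z) of inner_beaker above 0.015 m).
It fails at once if the inner beaker is tipped by more than 0.3 rad (angle between inner_beaker's own z axis and vertical above 0.3 rad).
It fails at once if the steel beaker is dropped or banged onto the mat (faster than 0.5 m/s within about 30 mm of it) (horizontal distance between outer_beaker and drying_mat below 0.08 m and height (world z) of outer_beaker below 0.04 m and linear speed of outer_beaker above 0.5 m/s).
It fails at once if the amber bottle is moved more than 30 mm (distance of amber_bottle from where it was at the start of the episode above 0.03 m).
It fails at once if the timer is moved more than 30 mm (distance of timer from where it was at the start of the episode above 0.03 m).
It also fails if it takes over 51 s, if anything falls off the work surface, if the arm or the gripper's body presses on something with over 40 N, if the wrist force passes 120 N, or if a joint passes its speed limit or range.

## Robot

A 7-joint arm with a two-finger parallel gripper is mounted at the origin on a cart in front of the work surface, level with it; the furniture and walls round the work are solid. World frame = base frame: x ahead of the robot, y to its left, z up, the work surface at z = 0. Lengths are in m, angles in rad, forces in N, time in s.
With the tool pointing down it reaches from about 0.4 to 0.875 m from the base axis. Payload 4.4 kg.
Tool frame: the origin (TCP) lies at the very end of the fingers, on their centre line; the grasp point (between the pads) lies 19 mm behind it; z points along the fingers, y is the line along which they close (so a half turn about z gives the same grasp; the last joint's range is limited). The gripper opens to 85 mm and grips with 20 to 120 N. Pads are 22 mm wide; open, the fingers measure 114 mm over their backs; the gripper's body (76 mm by 85 mm) begins 54 mm behind the grasp point. The pads swing forward as they close: fully open they stand 13 mm farther back than shut.
Start: joints at [1.159, 0.628, 0.038, 1.517, -0.027, 0.996, -0.02], TCP at [0.22, -0.612, 0.231] pointing down, gripper open.
Joint ranges: [-3.06, 3.06], [-0.37, 2.12], [-1.25, 1.32], [0.18, 2.47], [-1.1, 4.24], [0.23, 1.98], [-2.94, 2.94]. Speed limits (rad/s): [2.57, 2.57, 3.14, 3.14, 3.14, 3.14, 3.14].

## Interface

Orientations are given as a rotation vector (axis times angle).
In Python, from station import r, snapshot, camera_params gives the robot as it stands.
- The arm moves only by the shell command python3 -m creep 'ROWS' [FORCE]. ROWS is JSON, a list of rows, each an object of numbers: "tx", "ty", "tz": the shift along the tool's x, y, z in mm; "roll": the turn about the tool's z in units of 5 degrees (1.0 is 5 degrees); "jaw": the finger opening in mm, from 0 to 85.4. In form: [{"tx": .., "ty": .., "tz": .., "roll": .., "jaw": ..}, ...]. A call has 1 to 10 rows; each row is the pose to reach, as a shift and turn from the pose commanded when the call began, along the tool's axes at that moment; what a row does not reach only later rows make up. A row lasts 1/12 s, in which the tool goes at most 41.7 mm and 7.16 degrees, less where a joint would pass 70% of its speed; a pose out of reach is approached as far as the arm can. A call with a gripper value outside its range is refused whole. The fingers move at their own pace and stop on an object; FORCE is the grip in N (left out, the last holds). Time passes only in rows, so rows that repeat a pose let the fingers close. It gives the time, the measured TCP pose, the force, the opening and the grip force at its end, in the units of the state.
- r.state(): the state, without advancing time (a new reading comes with each control period).
- snapshot(name): name is "scene" or "top"; returns (picture, depth): 480x640x3 uint8, red, green, blue; 480x640 float32, m along the optical axis (not along the pixel's ray), 0 where there is no reading.
- camera_params(name): a dict with "K" (3x3 intrinsics, pixels), "position" and "orientation" of the camera in the world. Camera axes: x right, y down, z forward; pixel columns grow to the right and rows downward; lengths in m; the calibration is good to about 2 mm. A picture is of the moment at which its call begins. camera_params takes no time and is no camera call.
- r.sign_off(): hands the job in; it is judged then, once.
The state is a dict: "clock": time; "qpos": joint angles; "joint_velocities": joint speeds; "joint_torque": joint torques, N m; "eef_pos": TCP position; "orientation": TCP orientation; "wrist_force": force on the tool from outside, world axes, zero at the start; "moment": the same for the moment, N m; "width": opening from 0.0 (shut) to 1.0 (fully open); "gripper_force": force on a finger pad.
Only numpy, scipy, OpenCV 4.12 (cv2) and the standard library are available. Lean on these libraries where they do the work, as an engineer would, in place of code of your own. Each camera call takes 0.05 s, during which the arm holds its last target. There are 200 camera calls.

## Working session

There is one attempt and no reset: what is moved stays moved. The work goes in short steps, Python scripts to look and compute and a shell command to move; the robot and the scene stay as the last step left them, time stands still between calls to the robot, and variables do not carry over. Pictures are saved under pics/ and viewed, at most 10 in all, crops included, and the job is handed in when it is done.

```bash
mkdir -p pics; cat > h.py <<'E'
import numpy as np,cv2
from scipy.spatial.transform import Rotation as R
from station import r,snapshot,camera_params
def cam(n):
    c=camera_params(n);o=np.array(c["orientation"],float)
    M=o if o.shape==(3,3) else R.from_rotvec(o).as_matrix() if o.size==3 else R.from_quat(o).as_matrix()
    return np.array(c["K"]),np.array(c["position"]),M
def at(n,u,v,z):   # pixel -> world on plane z
    K,p,M=cam(n);d=M@np.linalg.inv(K)@[u,v,1];return p+d*(z-p[2])/d[2]
def cloud(n,D):
    K,p,M=cam(n);v,u=np.mgrid[:480,:640]
    return np.stack([(u-K[0,2])/K[0,0]*D,(v-K[1,2])/K[1,1]*D,D],-1)@M.T+p
def shot(n,name,crop=None,s=1):
    I,D=snapshot(n);np.savez('pics/'+name+'.npz',I=I,D=D)
    J=I if crop is None else I[crop[1]:crop[3],crop[0]:crop[2]]
    cv2.imwrite('pics/'+name+'.png',cv2.resize(J[...,::-1],None,fx=s,fy=s,interpolation=cv2.INTER_CUBIC))
    return I,D
E
python3 - <<'E'
from h import *
for n in("top","scene"):
    shot(n,n+'0');print(camera_params(n))
s=r.state();print(s)
E
```

```text
{'K': array([[531.50915103,   0.        , 324.13385446],
       [  0.        , 531.50915103, 233.55534628],
       [  0.        ,   0.        ,   1.        ]]), 'position': array([0.40668961, 0.07288776, 1.2272653 ]), 'orientation': array([-2.13008655,  2.17366061, -0.1436318 ])}
{'K': array([[531.76659818,   0.        , 318.26081814],
       [  0.        , 531.76659818, 239.17473843],
       [  0.        ,   0.        ,   1.        ]]), 'position': array([-0.17463627,  0.76579863,  0.48250146]), 'orientation': array([-0.89844209,  2.12460245, -1.3920817 ])}
{'clock': 0.1, 'qpos': array([ 1.1592021 ,  0.62924727,  0.03845007,  1.51829305, -0.02701311,
        0.9963214 , -0.01996081]), 'joint_velocities': array([-0.00057067, -0.0004181 , -0.0012922 , -0.00121133,  0.00017182,
       -0.00049056, -0.00144935]), 'joint_torque': array([ 4.04112681e-03, -5.64529145e+01,  1.23084426e+00, -1.93973422e+01,
        1.13313622e-02,  5.41910558e-03, -1.15655274e-05]), 'eef_pos': array([ 0.22014532, -0.61096712,  0.23047727]), 'orientation': array([-3.09304815e+00, -5.40215727e-01,  4.88788893e-04]), 'wrist_force': array([ 0.36396742, -0.13466618,  0.17329935]), 'moment': array([-0.02153299,  0.02366409, -0.03854555]), 'gripper_force': 0.0, 'width': 0.9962184382399943}
```

View pics/top0.png

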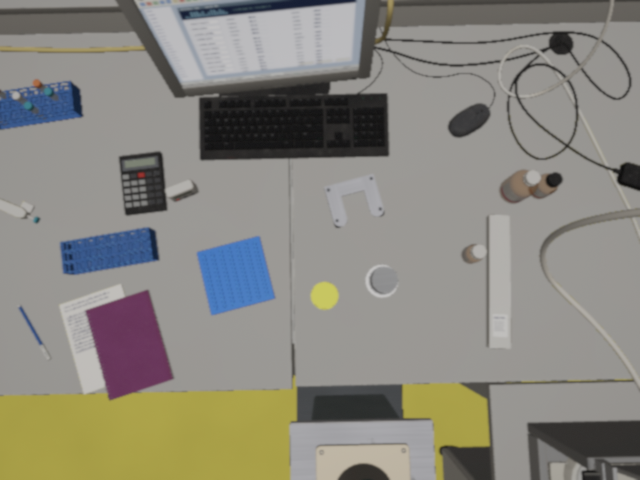

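View pics/scene0.png

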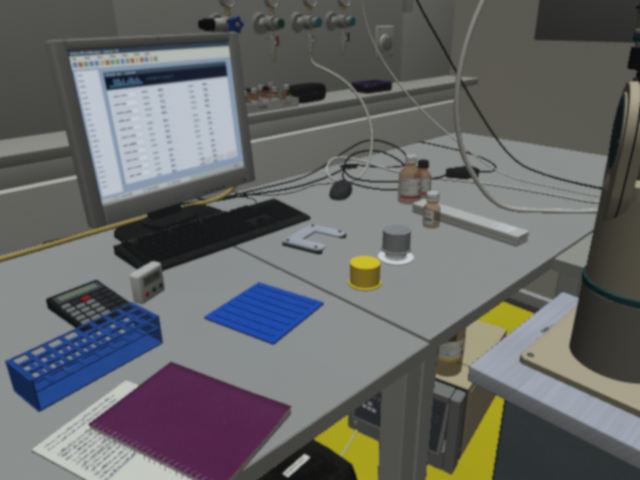

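Top view: the steel-over-white pair is at (382,281) and the fork at (355,200) opens downward, towards the robot. The mat is at (236,275), the timer at (180,189) and the small amber bottle at (475,254). Candidates for the outer beaker are steel at (382,281) and yellow at (324,295), which is the decoy. I choose the steel one and check it in a close crop.

```bash
python3 - <<'E'
from h import *
d=np.load('pics/top0.npz');I,D=d['I'],d['D']
J=I[165:310,300:420]
cv2.imwrite('pics/crop1.png',cv2.resize(J[...,::-1],None,fx=4,fy=4,interpolation=cv2.INTER_CUBIC))
P=cloud('top',D)
def blob(box,lo,hi,f=None):
    x0,y0,x1,y1=box;m=np.zeros(D.shape,bool);m[y0:y1,x0:x1]=True
    m&=(P[...,2]>lo)&(P[...,2]<hi)
    if f is not None:m&=f
    p=P[m];c,(w,h),a=cv2.minAreaRect(p[:,:2].astype(np.float32)*1000)
    print(len(p),p.mean(0).round(4),'rect',np.round(c,1),round(w,1),round(h,1),round(a,1))
print('bench z',np.median(P[300:340,320:420,2]))
blob((355,255,415,310),.05,.08)   # steel top
blob((315,165,395,235),.008,.02)  # fork
blue=(I[...,2].astype(int)>I[...,0].astype(int)+90)
blob((190,230,285,320),-.005,.03,blue)
blob((455,235,495,270),.05,.12)
blob((160,170,205,205),.03,.1)
blob((300,275,350,315),.03,.08)
E
```

```text
bench z -0.0004201807589679918
555 [ 0.4595 -0.0579  0.0644] rect [459.4 -58.8] 56.8 54.8 87.2
1377 [0.6553 0.0018 0.0121] rect [ 6.47e+02 -5.00e-01] 101.5 120.3 14.1
3984 [0.4789 0.2779 0.0064] rect [479.7 278.4] 145.7 146.3 13.6
253 [ 0.5146 -0.2593  0.0758] rect [ 515.  -261.4] 36.9 32.4 56.0
383 [0.6718 0.3932 0.0549] rect [674.  395.3] 25.8 63.5 22.5
533 [0.4292 0.0739 0.0447] rect [428.8  73.8] 55.4 57.1 89.2
```

View pics/crop1.png

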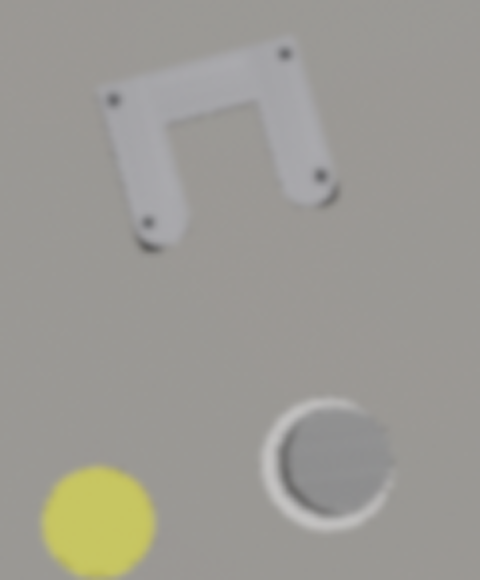

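The crop confirms the choice: the steel disc, with its white flange ring centred at about (382,281), is the real pair. The yellow one at (324,295) is the decoy. Rectangle fits match the known sizes: fork 101 x 120 mm, yaw 14.1°, and mat 146 mm.

```bash
cat >> h.py <<'E'
YAW=np.radians(14.1);F=np.array([np.cos(YAW),np.sin(YAW)]);L=np.array([-F[1],F[0]])
HOME=np.array([.647,-.0005])-.0095*F
def to(goal,s=None):
    s=s or r.state();M=R.from_rotvec(s["orientation"]).as_matrix()
    yaw=np.degrees(np.arctan2(M[1,0],M[0,0]))
    print('t',round(s['clock'],2),'pos',s['eef_pos'].round(4),'yaw',yaw.round(2),'tilt',np.degrees(np.arccos(-M[2,2])).round(2),'roll',round((yaw-14.1)/5,2),'shift mm',(M.T@(np.array(goal)-s['eef_pos'])*1000).round(1))
def fk(p): d=np.array(p)[:2]-HOME; return (d@F*1000).round(1),(d@L*1000).round(1)
E
python3 - <<'E'
from h import *
print(HOME,fk([.4594,-.0585]),at('top',382,281.2,.004))
to([.4594,-.0585,.14])
E
```

```text
[ 0.63778622 -0.00281434] (np.float64(-186.6), np.float64(-10.6)) [ 0.45828971 -0.05873798  0.004     ]
t 0.1 pos [ 0.2201 -0.611   0.2305] yaw 19.81 tilt 0.1 roll 1.14 shift mm [ 412.4 -438.5   91.2]
```

```bash
python3 -m creep '[{"tx":27,"ty":-29,"tz":0,"roll":0.2,"jaw":85},{"tx":54,"ty":-58,"tz":0,"roll":0.4,"jaw":85},{"tx":81,"ty":-87,"tz":0,"roll":0.6,"jaw":85},{"tx":108,"ty":-116,"tz":0,"roll":0.8,"jaw":85},{"tx":135,"ty":-145,"tz":0,"roll":1.0,"jaw":85},{"tx":162,"ty":-174,"tz":0,"roll":1.14,"jaw":85},{"tx":189,"ty":-203,"tz":5,"roll":1.14,"jaw":85},{"tx":216,"ty":-232,"tz":10,"roll":1.14,"jaw":85},{"tx":243,"ty":-261,"tz":15,"roll":1.14,"jaw":85},{"tx":270,"ty":-290,"tz":20,"roll":1.14,"jaw":85}]' 40
python3 -c "
from h import *
to([.4594,-.0585,.14])"
```

```text
clock: 0.93
eef_pos: [0.3763, -0.2453, 0.2111]
orientation: [-3.118, -0.385, -0.0]
wrist_force: [-0.2, -0.8, -0.0]
width: 0.994
gripper_force: 0.0
t 0.93 pos [ 0.3763 -0.2453  0.2111] yaw 14.09 tilt 0.01 roll -0.0 shift mm [ 126.1 -160.9   71.1]
```

```bash
python3 -m creep '[{"tx":25,"ty":-32,"tz":12,"roll":0,"jaw":85},{"tx":50,"ty":-64,"tz":24,"roll":0,"jaw":85},{"tx":75,"ty":-96,"tz":36,"roll":0,"jaw":85},{"tx":100,"ty":-128,"tz":48,"roll":0,"jaw":85},{"tx":126,"ty":-161,"tz":60,"roll":0,"jaw":85},{"tx":126,"ty":-161,"tz":71,"roll":0,"jaw":85},{"tx":126,"ty":-161,"tz":71,"roll":0,"jaw":85},{"tx":126,"ty":-161,"tz":71,"roll":0,"jaw":85}]' 40
python3 -c "
from h import *
shot('scene','sc1',(300,130,460,290),4)
to([.4594,-.0585,.026])"
```

```text
clock: 1.6
eef_pos: [0.4581, -0.0605, 0.1398]
orientation: [3.118, 0.387, -0.004]
wrist_force: [0.7, -0.1, -0.6]
width: 0.993
gripper_force: 0.0
t 1.65 pos [ 0.4582 -0.0616  0.1403] yaw 14.03 tilt 0.09 roll -0.01 shift mm [  2.1  -2.7 114.3]
```

View pics/sc1.png

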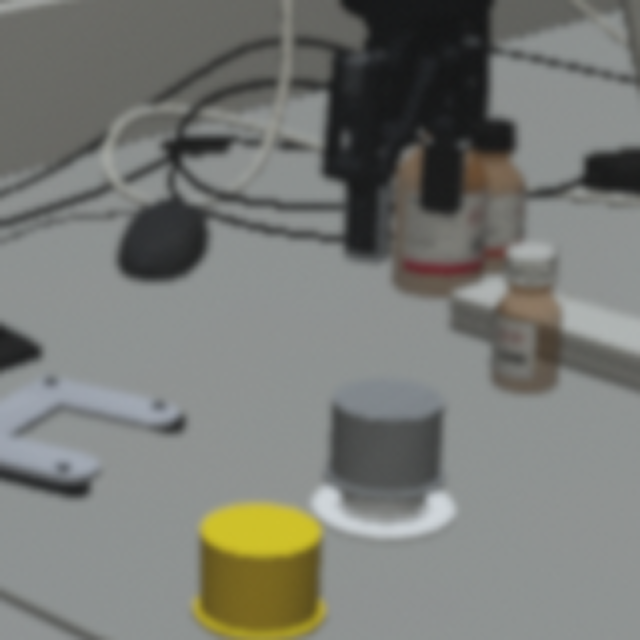

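The crop shows the open fingers at (365,250) and (442,210), straddling the steel beaker at (388,440), with nothing in the way. I'll descend and grip.

```bash
python3 -m creep '[{"tx":1.5,"ty":-1.5,"tz":25,"roll":0,"jaw":85},{"tx":1.5,"ty":-1.5,"tz":50,"roll":0,"jaw":85},{"tx":1.5,"ty":-1.5,"tz":75,"roll":0,"jaw":85},{"tx":1.5,"ty":-1.5,"tz":95,"roll":0,"jaw":85},{"tx":1.5,"ty":-1.5,"tz":108,"roll":0,"jaw":85},{"tx":1.5,"ty":-1.5,"tz":114,"roll":0,"jaw":85},{"tx":1.5,"ty":-1.5,"tz":114,"roll":0,"jaw":85},{"tx":1.5,"ty":-1.5,"tz":114,"roll":0,"jaw":85}]' 40
python3 -c "
from h import *
to([.4594,-.0585,.026])"
```

```text
clock: 2.32
eef_pos: [0.4596, -0.0612, 0.0265]
orientation: [3.117, 0.379, -0.001]
wrist_force: [-0.4, 1.1, 0.5]
width: 0.995
gripper_force: 0.0
t 2.32 pos [ 0.4596 -0.0612  0.0265] yaw 13.88 tilt 0.09 roll -0.04 shift mm [ 0.4 -2.7  0.5]
```

```bash
python3 -m creep '[{"tx":0,"ty":0,"tz":0,"roll":0,"jaw":66},{"tx":0,"ty":0,"tz":0,"roll":0,"jaw":62},{"tx":0,"ty":0,"tz":0,"roll":0,"jaw":58},{"tx":0,"ty":0,"tz":0,"roll":0,"jaw":52},{"tx":0,"ty":0,"tz":0,"roll":0,"jaw":50},{"tx":0,"ty":0,"tz":0,"roll":0,"jaw":50},{"tx":0,"ty":0,"tz":0,"roll":0,"jaw":50},{"tx":0,"ty":0,"tz":0,"roll":0,"jaw":50}]' 40
python3 -c "
from h import *
shot('top','top2');to([*(HOME-.055*F),.026]);to([*(HOME),.026]);print(fk(r.state()['eef_pos']))"
```

```text
clock: 2.98
eef_pos: [0.4602, -0.06, 0.0273]
orientation: [3.116, 0.383, 0.001]
wrist_force: [-1.6, -2.4, 7.8]
width: 0.668
gripper_force: 41.5
t 3.03 pos [ 0.4603 -0.06    0.0273] yaw 14.01 tilt 0.11 roll -0.02 shift mm [131.1 -12.4   1.3]
t 3.03 pos [ 0.4603 -0.06    0.0273] yaw 14.01 tilt 0.11 roll -0.02 shift mm [186.1 -12.5   1.3]
(np.float64(-186.1), np.float64(-12.2))
```

```bash
python3 -m creep '[{"tx":2,"ty":-1,"tz":-0.5,"roll":0,"jaw":50},{"tx":12,"ty":-2,"tz":-1,"roll":0,"jaw":50},{"tx":24,"ty":-4,"tz":-1,"roll":0,"jaw":50},{"tx":36,"ty":-6,"tz":-1,"roll":0,"jaw":50},{"tx":48,"ty":-8,"tz":-1,"roll":0,"jaw":50},{"tx":60,"ty":-10,"tz":-1,"roll":0,"jaw":50},{"tx":72,"ty":-11,"tz":-1,"roll":0,"jaw":50},{"tx":82,"ty":-12,"tz":-1,"roll":0,"jaw":50},{"tx":88,"ty":-12,"tz":-1,"roll":0,"jaw":50},{"tx":88,"ty":-12,"tz":-1,"roll":0,"jaw":50}]' 40
python3 -c "
from h import *
shot('top','top3',(310,160,410,260),6);shot('scene','sc3');to([*(HOME),.026]);print(fk(r.state()['eef_pos']))
d=np.load('pics/sc3.npz')['I']
K,p,M=cam('scene');q=M.T@(np.array([.55,-.03,.02])-p);uv=(K@q)[:2]/q[2];u,v=uv.astype(int);print(u,v)
cv2.imwrite('pics/sc3.png',cv2.resize(d[v-50:v+50,u-60:u+60,::-1],None,fx=6,fy=6,interpolation=cv2.INTER_CUBIC))"
```

```text
clock: 3.87
eef_pos: [0.5447, -0.0243, 0.0274]
orientation: [-3.117, -0.387, -0.004]
wrist_force: [0.6, 0.5, -0.2]
width: 0.671
gripper_force: 43.2
t 3.97 pos [ 0.5428 -0.0252  0.0274] yaw 14.13 tilt 0.03 roll 0.01 shift mm [97.6  1.5  1.4]
(np.float64(-97.6), np.float64(1.4))
355 239
```

View pics/sc3.png

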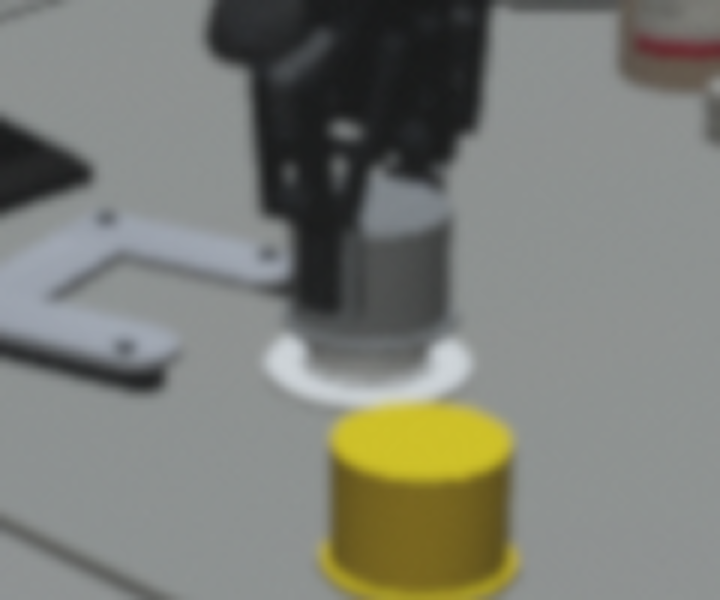

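View pics/top3.png

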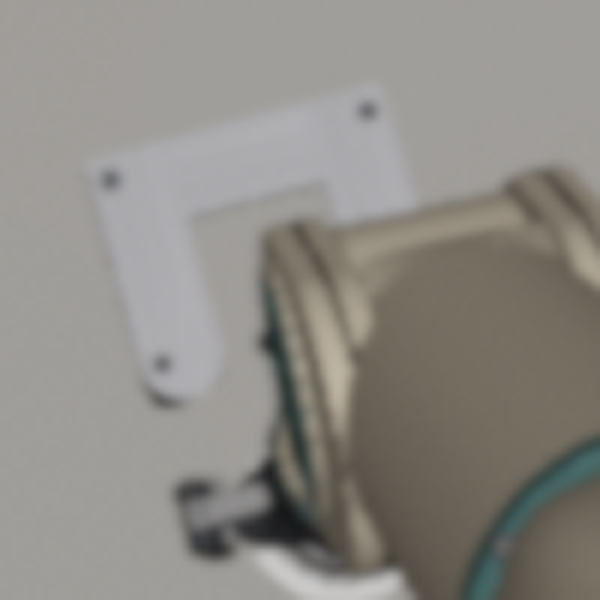

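Scene crop: the finger sits on the steel body at (320,250). The white flange ellipse spans x 262–475 at y≈363, flat on the bench, and the prong ends are at (290,270) and (180,355). The top view is mostly hidden by the arm. I'll check the flange's position in the fork frame.

```bash
python3 -c "
from h import *
f=lambda a,b,z:at('scene',295+a/6,189+b/6,z)
print('flange',fk(f(368.5,363,.004)))
print('near bolt',fk(f(126,346,.012)),'far bolt',fk(f(267,254,.012)), 'far back',fk(f(107,217,.012)))
g=lambda a,b,z:at('top',310+a/6,160+b/6,z)
print('top bolts',fk(g(162,363,.012)),fk(g(110,179,.012)),fk(g(367,110,.012)))
"
```

```text
flange (np.float64(-101.7), np.float64(8.8))
near bolt (np.float64(-27.4), np.float64(55.9)) far bolt (np.float64(-27.4), np.float64(-45.7)) far back (np.float64(47.1), np.float64(-47.0))
top bolts (np.float64(-25.8), np.float64(52.1)) (np.float64(49.3), np.float64(52.3)) (np.float64(49.4), np.float64(-51.6))
```

```bash
python3 -m creep '[{"tx":4,"ty":1.5,"tz":0,"roll":0,"jaw":50},{"tx":10,"ty":2,"tz":0,"roll":0,"jaw":50},{"tx":18,"ty":2,"tz":0,"roll":0,"jaw":50},{"tx":26,"ty":2,"tz":0,"roll":0,"jaw":50},{"tx":34,"ty":2,"tz":0,"roll":0,"jaw":50},{"tx":42,"ty":2,"tz":0,"roll":0,"jaw":50},{"tx":50,"ty":2,"tz":0,"roll":0,"jaw":50},{"tx":58,"ty":2,"tz":0,"roll":0,"jaw":50},{"tx":64,"ty":2,"tz":0,"roll":0,"jaw":50},{"tx":64,"ty":2,"tz":0,"roll":0,"jaw":50}]' 40
python3 -c "
from h import *
to([*(HOME),.026]);print(fk(r.state()['eef_pos']))"
```

```text
clock: 4.8
eef_pos: [0.6073, -0.011, 0.0274]
orientation: [-3.117, -0.387, -0.005]
wrist_force: [0.5, 0.2, 2.4]
width: 0.671
gripper_force: 43.3
t 4.8 pos [ 0.6073 -0.011   0.0274] yaw 14.14 tilt 0.17 roll 0.01 shift mm [31.6 -0.4  1.5]
(np.float64(-31.6), np.float64(-0.5))
```

```bash
python3 -m creep '[{"tx":6,"ty":0,"tz":0,"roll":0,"jaw":50},{"tx":12,"ty":0,"tz":0,"roll":0,"jaw":50},{"tx":18,"ty":0,"tz":0,"roll":0,"jaw":50},{"tx":23,"ty":0,"tz":0,"roll":0,"jaw":50},{"tx":27,"ty":0,"tz":0,"roll":0,"jaw":50},{"tx":30,"ty":0,"tz":0,"roll":0,"jaw":50},{"tx":32,"ty":0,"tz":0,"roll":0,"jaw":50},{"tx":33,"ty":0,"tz":0,"roll":0,"jaw":50},{"tx":33,"ty":0,"tz":0,"roll":0,"jaw":50}]' 40
python3 -c "
from h import *
I,D=shot('scene','sc4')
d=I;K,p,M=cam('scene');q=M.T@(np.array([*HOME,.02])-p);uv=(K@q)[:2]/q[2];u,v=uv.astype(int);print(u,v)
cv2.imwrite('pics/sc4.png',cv2.resize(d[v-50:v+50,u-60:u+60,::-1],None,fx=6,fy=6,interpolation=cv2.INTER_CUBIC))
to([*(HOME),.026]);print(fk(r.state()['eef_pos']),r.state()['wrist_force'])"
```

```text
clock: 5.55
eef_pos: [0.6374, -0.0036, 0.0274]
orientation: [-3.118, -0.386, -0.001]
wrist_force: [0.2, -0.4, 1.9]
width: 0.671
gripper_force: 43.4
318 232
t 5.6 pos [ 0.6374 -0.0036  0.0274] yaw 14.11 tilt 0.05 roll 0.0 shift mm [ 0.5 -0.7  1.4]
(np.float64(-0.5), np.float64(-0.7)) [0.54381037 1.11216791 2.26395597]
```

View pics/sc4.png

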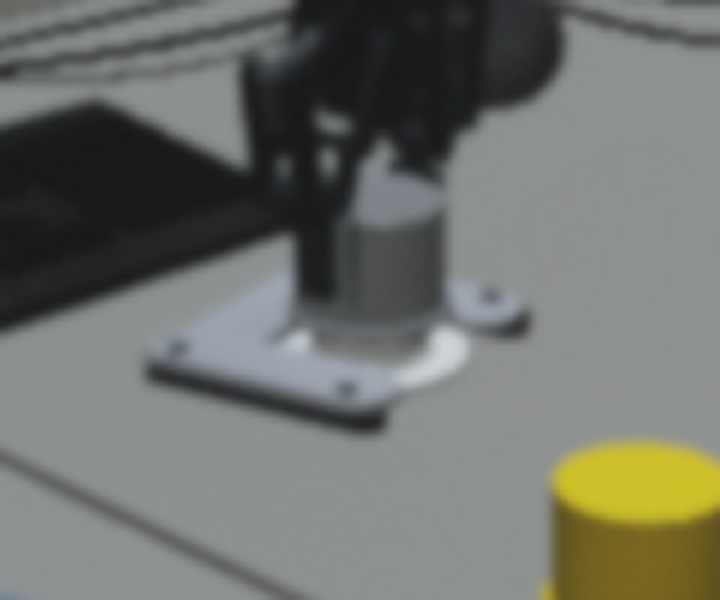

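The flange is under the lip: white shows inside the slot at (295,345) and at the mouth out to (468,350), level with the prong ends. There's no stop contact yet, so I'll nudge forward and watch the force.

```bash
python3 -m creep '[{"tx":1,"ty":0,"tz":0,"roll":0,"jaw":50},{"tx":2,"ty":0,"tz":0,"roll":0,"jaw":50},{"tx":3,"ty":0,"tz":0,"roll":0,"jaw":50},{"tx":3,"ty":0,"tz":0,"roll":0,"jaw":50}]' 40
python3 -c "
from h import *
d=np.load('pics/sc4.npz')['I']
f=lambda a,b,z:at('scene',258+a/6,182+b/6,z)
print('front edge',fk(f(469,350,.004)),fk(f(405,385,.004)),'bolts',fk(f(347,389,.012)),fk(f(490,297,.012)),fk(f(179,349,.012)))
to([*(HOME),.026])"
```

```text
clock: 5.93
eef_pos: [0.6393, -0.0032, 0.0274]
orientation: [3.118, 0.386, -0.003]
wrist_force: [-3.9, -0.8, 6.1]
width: 0.672
gripper_force: 43.7
front edge (np.float64(-38.1), np.float64(-12.3)) (np.float64(-34.3), np.float64(27.8)) bolts (np.float64(-27.5), np.float64(56.8)) (np.float64(-28.2), np.float64(-45.0)) (np.float64(46.3), np.float64(57.8))
t 5.93 pos [ 0.6393 -0.0032  0.0274] yaw 14.1 tilt 0.1 roll 0.0 shift mm [-1.3 -0.8  1.4]
```

Contact with the stop at -4 N, so it is home. Next: ease off and pull up.

```bash
python3 -m creep '[{"tx":-1.5,"ty":0,"tz":0,"roll":0,"jaw":45},{"tx":-1.5,"ty":0,"tz":0,"roll":0,"jaw":45},{"tx":-1.5,"ty":0,"tz":-4,"roll":0,"jaw":45},{"tx":-1.5,"ty":0,"tz":-9,"roll":0,"jaw":45},{"tx":-1.5,"ty":0,"tz":-15,"roll":0,"jaw":45},{"tx":-1.5,"ty":0,"tz":-21,"roll":0,"jaw":45},{"tx":-1.5,"ty":0,"tz":-27,"roll":0,"jaw":45},{"tx":-1.5,"ty":0,"tz":-33,"roll":0,"jaw":45},{"tx":-1.5,"ty":0,"tz":-40,"roll":0,"jaw":45},{"tx":-1.5,"ty":0,"tz":-47,"roll":0,"jaw":45}]' 60
```

```text
clock: 6.77
eef_pos: [0.6392, -0.0033, 0.0757]
orientation: [3.118, 0.386, 0.002]
wrist_force: [-0.7, -0.8, -1.3]
width: 0.661
gripper_force: 65.1
```

```bash
python3 -m creep '[{"tx":0,"ty":0,"tz":-10,"roll":0,"jaw":45},{"tx":0,"ty":0,"tz":-20,"roll":0,"jaw":45},{"tx":0,"ty":0,"tz":-35,"roll":0,"jaw":45},{"tx":0,"ty":0,"tz":-50,"roll":0,"jaw":45},{"tx":0,"ty":0,"tz":-50,"roll":0,"jaw":45}]' 60
python3 -c "
from h import *
I,D=shot('scene','sc5',(258,102,378,282),3)
to([.4797,.2784,.15])"
```

```text
clock: 7.18
eef_pos: [0.6411, -0.0032, 0.1283]
orientation: [3.117, 0.386, 0.011]
wrist_force: [0.6, -0.6, -1.4]
width: 0.665
gripper_force: 65.1
t 7.23 pos [ 0.6402 -0.0032  0.1267] yaw 14.1 tilt 0.27 roll 0.0 shift mm [ -86.9 -312.2  -24. ]
```

View pics/sc5.png

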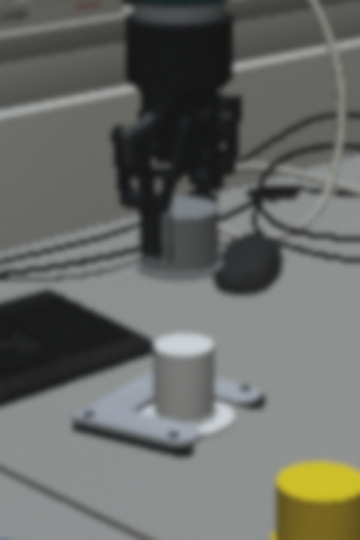

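Pulled clear: the steel beaker is in the gripper at (190,235), and the white inner beaker stands in the fork at (185,380). Now over to the mat.

```bash
python3 -m creep '[{"tx":-4,"ty":-15,"tz":0,"roll":0,"jaw":45},{"tx":-14,"ty":-50,"tz":0,"roll":0,"jaw":45},{"tx":-24,"ty":-88,"tz":0,"roll":0,"jaw":45},{"tx":-35,"ty":-126,"tz":0,"roll":0,"jaw":45},{"tx":-46,"ty":-164,"tz":0,"roll":0,"jaw":45},{"tx":-57,"ty":-202,"tz":0,"roll":0,"jaw":45},{"tx":-67,"ty":-240,"tz":0,"roll":0,"jaw":45},{"tx":-76,"ty":-275,"tz":0,"roll":0,"jaw":45},{"tx":-84,"ty":-300,"tz":0,"roll":0,"jaw":45},{"tx":-87,"ty":-312,"tz":0,"roll":0,"jaw":45}]' 60
python3 -m creep '[{"tx":0,"ty":0,"tz":10,"roll":0,"jaw":45},{"tx":0,"ty":0,"tz":25,"roll":0,"jaw":45},{"tx":0,"ty":0,"tz":40,"roll":0,"jaw":45},{"tx":0,"ty":0,"tz":55,"roll":0,"jaw":45},{"tx":0,"ty":0,"tz":70,"roll":0,"jaw":45},{"tx":0,"ty":0,"tz":80,"roll":0,"jaw":45},{"tx":0,"ty":0,"tz":88,"roll":0,"jaw":45},{"tx":0,"ty":0,"tz":92,"roll":0,"jaw":45},{"tx":0,"ty":0,"tz":92,"roll":0,"jaw":45}]' 60
python3 -c "
from h import *
I,D=shot('scene','sc6',(180,200,360,340),4)
to([.4797,.2784,.0165])"
```

```text
clock: 8.07
eef_pos: [0.4732, 0.283, 0.1235]
orientation: [-3.114, -0.397, 0.005]
wrist_force: [-0.4, -0.3, -2.1]
width: 0.663
gripper_force: 65.0
clock: 8.82
eef_pos: [0.4779, 0.2772, 0.0314]
orientation: [3.117, 0.385, -0.002]
wrist_force: [-0.8, 0.3, -1.0]
width: 0.666
gripper_force: 65.1
t 8.87 pos [0.4782 0.2776 0.0321] yaw 14.08 tilt 0.03 roll -0.0 shift mm [ 1.6 -0.4 15.6]
```

View pics/sc6.png

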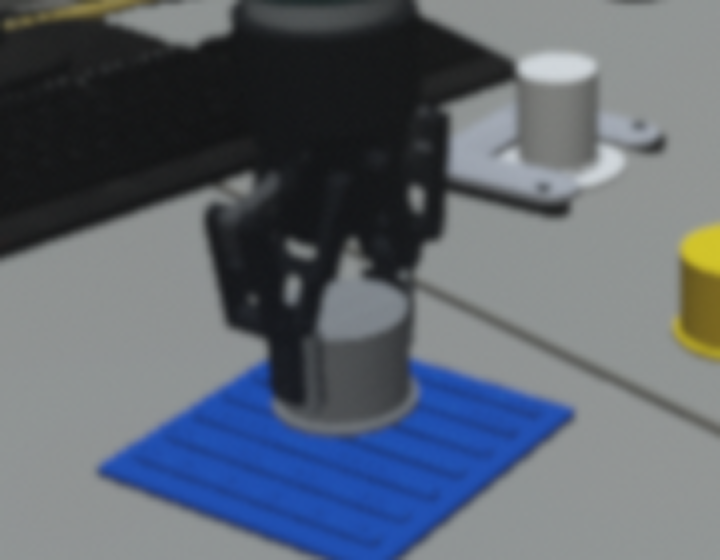

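The steel beaker hovers upright over the mat with its rim at (345,410), and the inner beaker is still in the fork at (557,110). I'll lower it slowly until it touches.

```bash
python3 -m creep '[{"tx":1,"ty":0,"tz":3,"roll":0,"jaw":45},{"tx":1,"ty":0,"tz":6,"roll":0,"jaw":45},{"tx":1,"ty":0,"tz":9,"roll":0,"jaw":45},{"tx":1,"ty":0,"tz":11,"roll":0,"jaw":45},{"tx":1,"ty":0,"tz":13,"roll":0,"jaw":45},{"tx":1,"ty":0,"tz":14,"roll":0,"jaw":45},{"tx":1,"ty":0,"tz":14,"roll":0,"jaw":45}]' 40
python3 -m creep '[{"tx":0,"ty":0,"tz":0.7,"roll":0,"jaw":45},{"tx":0,"ty":0,"tz":0.7,"roll":0,"jaw":45}]' 30
```

```text
clock: 9.45
eef_pos: [0.4789, 0.2782, 0.0181]
orientation: [3.118, 0.386, -0.0]
wrist_force: [-0.0, 0.5, -1.7]
width: 0.666
gripper_force: 65.1
clock: 9.62
eef_pos: [0.4791, 0.2783, 0.0176]
orientation: [-3.118, -0.386, -0.0]
wrist_force: [-0.5, -0.3, -1.5]
width: 0.665
gripper_force: 65.1
```

```bash
python3 -m creep '[{"tx":0,"ty":0,"tz":0.7,"roll":0,"jaw":45},{"tx":0,"ty":0,"tz":1.2,"roll":0,"jaw":45},{"tx":0,"ty":0,"tz":1.2,"roll":0,"jaw":45}]' 30
python3 -m creep '[{"tx":0,"ty":0,"tz":0.7,"roll":0,"jaw":45},{"tx":0,"ty":0,"tz":1.2,"roll":0,"jaw":45},{"tx":0,"ty":0,"tz":1.2,"roll":0,"jaw":45}]' 30
```

```text
clock: 9.87
eef_pos: [0.4792, 0.2784, 0.0165]
orientation: [-3.118, -0.386, -0.0]
wrist_force: [0.6, -0.3, -1.4]
width: 0.666
gripper_force: 65.3
clock: 10.12
eef_pos: [0.4792, 0.2784, 0.0163]
orientation: [-3.118, -0.386, -0.001]
wrist_force: [-2.7, -1.3, 9.5]
width: 0.667
gripper_force: 66.3
```

Contact at 9.5 N. Releasing and retreating.

```bash
python3 -m creep '[{"tx":0,"ty":0,"tz":-1,"roll":0,"jaw":58},{"tx":0,"ty":0,"tz":-1,"roll":0,"jaw":62},{"tx":0,"ty":0,"tz":-1,"roll":0,"jaw":70},{"tx":0,"ty":0,"tz":-1,"roll":0,"jaw":80},{"tx":0,"ty":0,"tz":-1,"roll":0,"jaw":85},{"tx":0,"ty":0,"tz":-1,"roll":0,"jaw":85},{"tx":0,"ty":0,"tz":-1,"roll":0,"jaw":85},{"tx":0,"ty":0,"tz":-1,"roll":0,"jaw":85}]' 30
python3 -m creep '[{"tx":0,"ty":0,"tz":-8,"roll":0,"jaw":85},{"tx":0,"ty":0,"tz":-25,"roll":0,"jaw":85},{"tx":0,"ty":0,"tz":-50,"roll":0,"jaw":85},{"tx":0,"ty":0,"tz":-80,"roll":0,"jaw":85},{"tx":0,"ty":0,"tz":-110,"roll":0,"jaw":85},{"tx":0,"ty":0,"tz":-130,"roll":0,"jaw":85},{"tx":0,"ty":0,"tz":-150,"roll":0,"jaw":85},{"tx":0,"ty":0,"tz":-150,"roll":0,"jaw":85}]' 30
python3 -c "
from h import *
I,D=shot('scene','sc7',(180,140,360,340),3)"
```

```text
clock: 10.78
eef_pos: [0.4791, 0.2783, 0.0161]
orientation: [3.118, 0.386, -0.0]
wrist_force: [0.2, -0.1, -0.7]
width: 0.996
gripper_force: 0.0
clock: 11.45
eef_pos: [0.4813, 0.2797, 0.1708]
orientation: [-3.114, -0.385, -0.011]
wrist_force: [0.7, 0.3, 0.3]
width: 1.0
gripper_force: 0.0
```

View pics/sc7.png

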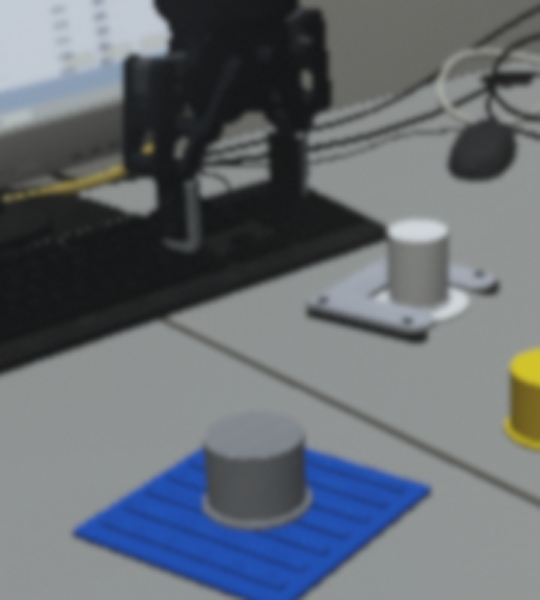

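The steel beaker stands mid-mat at (257,470), the inner beaker is upright in the fork at (418,265), and the gripper is clear.

```bash
python3 -c "
from station import r
print(r.sign_off())"
```

```text
the job is handed in; nothing more can be done
None
```

I handed the job in at about 11.5 s: the steel beaker stands mouth down on the middle of the mat, the white inner beaker is upright in the fork, and the bottle and timer were not touched; no verdict was returned.

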